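# Count catalyst tablets into a digestion beaker

## Task

Bring the beaker under the tablet dispenser's spout up to exactly four tablets, counting any that are already in it, by turning the dispenser's knob clockwise notch by notch. Some pockets of the carousel are empty, so count what really drops. Leave the knob clicked into a notch and the other tablets in the dispenser; do not touch the tablets with the gripper and do not shift any beaker.

Things in the scene. Friction and masses are not known exactly. Their poses are not given: they have to be found in the camera images.
- dispenser: fixed tablet dispenser, grey base and column, 132 mm wide deck (top 106 mm above the bench), drum of 62 mm radius, clear lid (top at 124 mm). Origin on the bench under the drum's upright axis; x to its back. In the drum a black carousel of ten equal pockets, some empty, pushes tablets along the deck to one hole over the spout. It turns clockwise seen from above only; a stop bars the way back
- knob_grip (a point): point on the axis of the knurled black knob on the carousel, 158 mm above the bench; knob 43 mm across, from 142 to 172 mm high, graspable at any yaw. Fingertips must stay above 137 mm: the brass index wheel (23 mm radius) and the plunger's steel barrel at the back, up to 136 mm high, lie below. One pocket passes the spout per notch; from its start the knob can turn almost once round
- plunger (a joint): spring plunger riding on the ten-lobed index wheel under the knob: -0.001 m seated in a notch, +0.001 on a crest. Leaving a notch the knob resists with 0.15 to 0.25 Nm, falling to nothing on the crest; then the spring pulls it on into the next notch, a tenth of a turn from the last. Let go in between, it snaps into the nearer notch. At the start it may first snap into a notch
- spout (a point): centre of the lower mouth of the spout (30 by 26 mm), 82 mm above the bench, over the beaker being filled. A tablet drops when the knob is about half way between two notches, and falls for about 0.2 s
- beaker_a: clear glass beaker, 54 mm across, 71 mm tall, open; origin under its centre; one of three alike, one stands under the spout and two wait beside the dispenser; holds no tablet at the start
- beaker_b: clear glass beaker, 54 mm across, 71 mm tall, open; origin under its centre; one of three alike, one stands under the spout and two wait beside the dispenser; holds b_tablet_1 at the start
- beaker_c: clear glass beaker, 54 mm across, 71 mm tall, open; origin under its centre; one of three alike, one stands under the spout and two wait beside the dispenser; holds c_tablet_1 and c_tablet_2 at the start
- tablet_1: blue round tablet, 20 mm across, 10 mm thick, 12 to 17 g; origin at the centre of its lower face; at the start it lies in a pocket of the carousel (order of the numbers = order in which they come to the spout)
- tablet_2: blue round tablet, 20 mm across, 10 mm thick, 12 to 17 g; origin at the centre of its lower face; at the start it lies in a pocket of the carousel (order of the numbers = order in which they come to the spout)
- tablet_3: blue round tablet, 20 mm across, 10 mm thick, 12 to 17 g; origin at the centre of its lower face; at the start it lies in a pocket of the carousel (order of the numbers = order in which they come to the spout)
- tablet_4: blue round tablet, 20 mm across, 10 mm thick, 12 to 17 g; origin at the centre of its lower face; at the start it lies in a pocket of the carousel (order of the numbers = order in which they come to the spout)
- tablet_5: blue round tablet, 20 mm across, 10 mm thick, 12 to 17 g; origin at the centre of its lower face; at the start it lies in a pocket of the carousel (order of the numbers = order in which they come to the spout)
- b_tablet_1: blue round tablet like the others (20 mm across, 10 mm thick, origin at the centre of its lower face); at the start it lies in beaker_b
- c_tablet_1: blue round tablet like the others (20 mm across, 10 mm thick, origin at the centre of its lower face); at the start it lies in beaker_c
- c_tablet_2: blue round tablet like the others (20 mm across, 10 mm thick, origin at the centre of its lower face); at the start it lies in beaker_c
Not all that is in view belongs to the job. What is shaped like the beaker_a but red is not meant. Leave any blue look-alike of the beaker_b alone.

How it is judged:
By the outcome, as a careful person would: the job done as asked, in the order asked, and still so for the second after the job is handed in, with the robot touching nothing.
It also fails if it takes over 72 s, if anything falls off the work surface, if the arm or the gripper's body presses on something with over 40 N, if the wrist force passes 120 N, or if a joint passes its speed limit or range.

## Robot

A 6-joint arm with a two-finger parallel gripper is mounted at the origin on a cart in front of the work surface, level with it; the furniture and walls round the work are solid. World frame = base frame: x ahead of the robot, y to its left, z up, the work surface at z = 0. Lengths are in m, angles in rad, forces in N, time in s.
With the tool pointing down it reaches from about 0.3 to 0.875 m from the base axis. Payload 6.4 kg.
Tool frame: the origin (TCP) lies on the centre line of the jaws, within the pads' length; the fingertips stand 22 mm ahead of it and the grasp point (between the pads) lies 3 mm ahead of it; z points along the fingers, y is the line along which they close (so a half turn about z gives the same grasp; the last joint's range is limited). The gripper opens to 85 mm and grips with 20 to 120 N. Pads are 22 mm wide; open, the fingers measure 114 mm over their backs; the gripper's body (76 mm by 85 mm) begins 54 mm behind the grasp point. The pads swing forward as they close: fully open they stand 13 mm farther back than shut.
Start: joints at [-1.347, 0.181, 1.607, -0, 1.354, -0.206], TCP at [0.24, -0.523, 0.253] pointing down, gripper open.
Joint ranges: [-2.99, 2.99], [-0.89, 2.07], [0.3, 2.58], [-1.14, 4.28], [0, 2.63], [-3.12, 3.12]. Speed limits (rad/s): [2.57, 2.57, 3.01, 3.14, 3.14, 3.14].

## Interface

Orientations are given as a unit quaternion [w, x, y, z].
In Python, from bench import ctrl gives the robot as it stands. The module is installed in compiled form; this text tells all that it offers.
- The arm moves only by the tool servo_tool, never from a script. Its argument "commands" is a list of rows, each a list of 3 entries, a list of its own where there are three numbers: the shift along the tool's x, y, z in mm, then the turn about the tool's z in rad, then the finger opening in mm, from 0 to 85.4. In form: [[[dx, dy, dz], turn, jaw], ...]. A call has 1 to 20 rows; each row shifts and turns the commanded pose from where the row before left it, along the tool's axes as they then stand; what a row does not reach is not made up. A row lasts 1/8 s, in which the tool goes at most 62.5 mm and 10.7 degrees, less where a joint would pass 70% of its speed; a pose out of reach is approached as far as the arm can. A call with a gripper value outside its range is refused whole. The fingers move at their own pace and stop on an object; the grip force is fixed at half the most. Time passes only in rows, so rows that do not move let the fingers close. It gives the time, the measured TCP pose, the force, the opening and the grip force at its end, in the units of the state.
- ctrl.get_obs(): the state, without advancing time (a new reading comes with each control period).
- ctrl.camera(name): name is "scene" or "side" or "wrist"; returns a dict with "color" (400x640x3 uint8, red, green, blue), "z_map" (400x640 float32, m along the optical axis (not along the pixel's ray), 0 where there is no reading), "fx", "fy", "cx", "cy" (pixels), "k1" (the pictures are not rectified: a ray, as slopes to the right and down, at radius r is drawn at 1 + k1 r^2 times it, then the intrinsics apply), "R" (3x3) and "t" (3): a world point X has camera coordinates R X + t. Camera axes: x right, y down, z forward; pixel columns grow to the right and rows downward; lengths in m; the calibration is good to about 2 mm. A picture is of the moment at which its call begins.
- ctrl.hand_in(): hands the job in; it is judged then, once.
The state is a dict: "time_s": time; "q": joint angles; "dq": joint speeds; "joint_efforts": joint torques, N m; "eef_pos": TCP position; "eef_rot": TCP orientation; "wrist_force": force on the tool from outside, world axes, zero at the start; "torque": the same for the moment, N m; "opening": opening from 0.0 (shut) to 1.0 (fully open); "grasp_force": force on a finger pad.
Only numpy, scipy, OpenCV 4.12 (cv2) and the standard library are available. Lean on these libraries where they do the work, as an engineer would, in place of code of your own. Each camera call takes 0.05 s, during which the arm holds its last target. There are 200 camera calls.

## Working session

There is one attempt and no reset: what is moved stays moved. The work goes in short steps, Python scripts to look and compute and a tool call to move; the robot and the scene stay as the last step left them, time stands still between calls to the robot, and variables do not carry over. Pictures are saved under pics/ and viewed, at most 10 in all, crops included, and the job is handed in when it is done.

Besides the shell and the picture viewer there is one more tool, called after "Call:" as a command line: name --argument value ..., lists and objects as JSON in quotes. servo_tool: Moves the arm, as the interface text tells. Its arguments: {"type":"object","properties":{"commands":{"type":"array"}},"required":["commands"]}

```bash
mkdir -p pics; cat > h.py <<'E'
import numpy as np, cv2
from bench import ctrl
def save(n,c,crop=None,s=1):
    im=c["color"][:,:,::-1]
    if crop: x0,y0,x1,y1=crop; im=im[y0:y1,x0:x1]
    cv2.imwrite("pics/"+n,cv2.resize(im,None,fx=s,fy=s,interpolation=cv2.INTER_CUBIC))
def ray(c,u,v):
    p=np.array([(u-c["cx"])/c["fx"],(v-c["cy"])/c["fy"]]);q=p.copy()
    for _ in range(20): q=p/(1+c["k1"]*(q@q))
    R=np.array(c["R"]);o=-R.T@np.array(c["t"])
    return o,R.T@np.array([q[0],q[1],1])
def onz(c,u,v,z):
    o,d=ray(c,u,v); return o+d*(z-o[2])/d[2]
def pt(c,u,v):
    o,d=ray(c,u,v); return o+d*c["z_map"][int(v),int(u)]
def cloud(c):
    H,W=c["z_map"].shape
    u,v=np.meshgrid(np.arange(W),np.arange(H))
    k=np.array([[c["fx"],0,c["cx"]],[0,c["fy"],c["cy"]],[0,0,1.]])
    n=cv2.undistortPoints(np.stack([u.ravel(),v.ravel()],1)[:,None].astype(np.float64),k,np.array([c["k1"],0,0,0.]))[:,0]
    z=c["z_map"].ravel()
    X=np.c_[n*z[:,None],z]
    R=np.array(c["R"]);return ((X-np.array(c["t"]))@R).reshape(H,W,3)
E
python3 - <<'E'
from h import *
a=ctrl.camera("scene");b=ctrl.camera("side")
im=np.vstack([a["color"],b["color"]])
save("a.png",a,s=1.25);save("b.png",b,s=1.25)
print(ctrl.get_obs())
for c in(a,b):print(c["R"],c["t"],c["k1"],c["fx"])
E
```

```text
{'time_s': 0.1, 'q': array([-1.34730732e+00,  1.81486695e-01,  1.60790025e+00, -1.16575767e-05,
        1.35381219e+00, -2.06258267e-01]), 'dq': array([ 0.00021556, -0.00242923, -0.00127241, -0.00075194, -0.00166866,
       -0.00049015]), 'joint_efforts': array([ 9.29281632e-04, -4.45872581e+01, -3.52238560e+01, -9.41745293e-05,
        4.21539880e-03, -2.50596344e-06]), 'eef_pos': array([ 0.23949817, -0.52223787,  0.25246676]), 'eef_rot': array([-8.03161730e-04,  9.77002762e-01,  2.13225136e-01, -1.26110196e-05]), 'wrist_force': array([-0.7745675 ,  0.87794162, -0.23860992]), 'torque': array([-0.04245134,  0.00812223, -0.01576298]), 'grasp_force': 0.0, 'opening': 0.9979608328084435}
[[ 0.5511209  -0.83436356  0.0101591 ]
 [-0.3605228  -0.2490802  -0.89887839]
 [ 0.75252181  0.49172808 -0.43808039]] [-0.42419885  0.25166073  0.5895684 ] -0.0659974084972799 392.95285780615666
[[-0.9993948   0.02617843 -0.02290668]
 [ 0.03434118  0.63760079 -0.76960114]
 [-0.00554163 -0.76992203 -0.63811391]] [0.49524519 0.16596921 0.82289674] -0.08805509744703659 480.8710979153654
```

View pics/a.png

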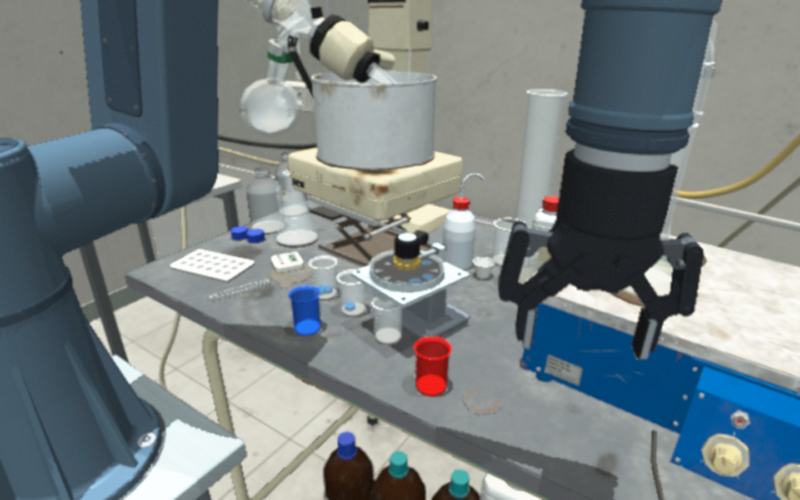

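View pics/b.png

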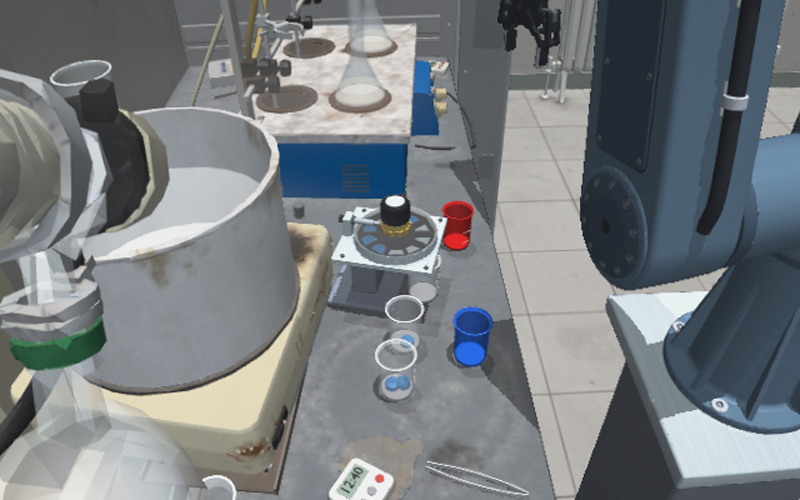

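Scene view: the knob is at (406,245)/1.25 and the beaker under the spout at (388,318)/1.25. The waiting beakers are at (350,290) and (322,275), and the red and blue look-alikes at (432,365) and (305,310). In the side view the waiting beakers show one tablet at (403,342) and two at (397,383). The spout beaker looks empty, so it should be beaker_a. I'll check that in a crop and locate the knob.

```bash
python3 - <<'E'
from h import *
ims=[]
for n,(x0,y0,x1,y1) in (("scene",(245,170,395,290)),("side",(250,145,400,325))):
    c=ctrl.camera(n);X=cloud(c)
    ims.append(cv2.resize(c["color"][y0:y1,x0:x1,::-1],None,fx=600/(y1-y0)*.66,fy=600/(y1-y0)*.66,interpolation=cv2.INTER_CUBIC))
    dark=(c["color"].max(2)<70)
    sel=np.zeros_like(dark);sel[y0:y1,x0:x1]=1
    m=sel&dark&(X[...,2]>.14)&(X[...,2]<.18)
    top=m&(X[...,2]>.168)
    v,u=np.nonzero(top);P=X[top]
    print(n,len(u),"top z",np.median(P[:,2]),P.min(0),P.max(0),P.mean(0))
    cen=cv2.minEnclosingCircle(P[:,:2].astype(np.float32));print(cen)
    k=sel&(X[...,2]>.100)&(X[...,2]<.112);Q=X[k];print("deck",Q.min(0),Q.max(0),cv2.minAreaRect(Q[:,:2].astype(np.float32)))
h=max(i.shape[0] for i in ims)
cv2.imwrite("pics/c.png",np.hstack([cv2.copyMakeBorder(i,0,h-i.shape[0],0,0,cv2.BORDER_CONSTANT) for i in ims]))
print([i.shape for i in ims])
E
```

```text
scene 70 top z 0.17073984177642626 [ 0.458503   -0.21015274  0.16800502] [ 0.49372762 -0.17233281  0.17413313] [ 0.47129748 -0.19661402  0.17092921]
((0.4779442250728607, -0.19234156608581543), 0.020121987909078598)
deck [ 0.40091436 -0.27261963  0.10000345] [0.76898152 0.0895253  0.11199359] ((0.5448961853981018, -0.11779001355171204), (0.3595755100250244, 0.28860029578208923), 25.312711715698242)
side 111 top z 0.1711138599861803 [ 0.46359554 -0.2000735   0.16820364] [ 0.5043861  -0.16414343  0.1752275 ] [ 0.48462507 -0.17616257  0.17091161]
((0.48405343294143677, -0.18425250053405762), 0.02066919207572937)
deck [ 0.40524184 -0.27348919  0.10000994] [ 0.57747815 -0.10465862  0.11194849] ((0.4915218651294708, -0.18861447274684906), (0.13615788519382477, 0.14775915443897247), 74.74697875976562)
[(396, 495, 3), (396, 330, 3)]
```

View pics/c.png

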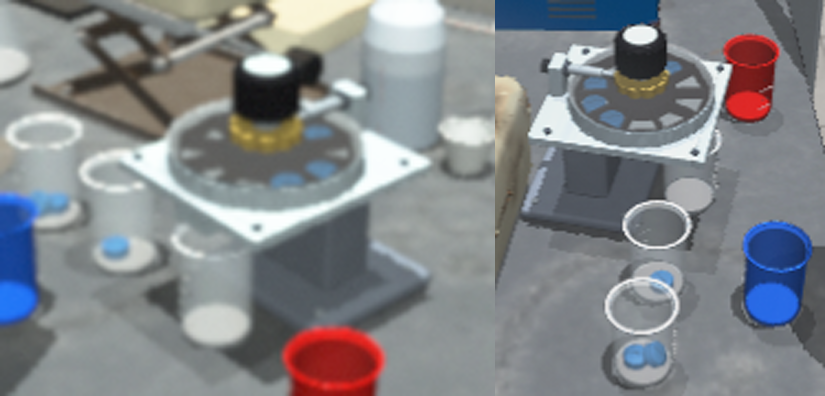

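```bash
cat >> h.py <<'E'
from scipy.spatial.transform import Rotation as Ro
def pose():
    o=ctrl.get_obs();q=o["eef_rot"];return o,Ro.from_quat([q[1],q[2],q[3],q[0]]).as_matrix()
E
python3 - <<'E'
from h import *
from scipy.optimize import least_squares
o,R=pose();print(R.round(3))
for n in("scene","side"):
    c=ctrl.camera(n);X=cloud(c)
    near=np.hypot(X[...,0]-.481,X[...,1]+.188)<.035
    s=near&(X[...,2]>.166)&(X[...,2]<.180);P=X[s]
    print(n,cv2.minEnclosingCircle(P[:,:2].astype(np.float32)),P.mean(0),len(P))
    s=near&(X[...,2]>.145)&(X[...,2]<.166);P=X[s]
    f=least_squares(lambda p:np.hypot(P[:,0]-p[0],P[:,1]-p[1])-.0215,[.481,-.188],loss="soft_l1",f_scale=.002).x;print("side fit",f,len(P))
    v,u=np.nonzero(near&(X[...,2]>.145)&(X[...,2]<.18))
    w=(c["color"].min(2)>150)&near&(X[...,2]>.16); v,u=np.nonzero(w);print("white top",len(u),u.mean(),v.mean(),onz(c,u.mean(),v.mean(),.172))
    for (x0,y0,x1,y1) in ((.2,-.55,.4,-.3),(.3,-.4,.55,-.25),(.4,-.3,.6,-.05),(.52,-.3,.62,-.05)):
        k=(X[...,0]>x0)&(X[...,0]<x1)&(X[...,1]>y0)&(X[...,1]<y1);print((x0,y0),np.percentile(X[k][:,2],[90,99,99.8]) if k.any() else None)
E
```

```text
[[ 0.909  0.417 -0.   ]
 [ 0.417 -0.909  0.001]
 [ 0.    -0.001 -1.   ]]
scene ((0.47973304986953735, -0.1895085722208023), 0.0210539810359478) [ 0.47586146 -0.19228494  0.17194121] 185
side fit [ 0.48349677 -0.18770431] 199
white top 70 325.4714285714286 189.3 [ 0.48691243 -0.18630917  0.172     ]
(0.2, -0.55) [0.47955162 0.50048987 0.50281038]
(0.3, -0.4) [0.04834837 0.10641174 0.11308383]
(0.4, -0.3) [0.15064413 0.21845244 0.22499546]
(0.52, -0.3) [0.19913668 0.22513567 0.22608678]
side ((0.484369158744812, -0.18495288491249084), 0.02120884880423546) [ 0.4842213  -0.18148351  0.17143049] 283
side fit [ 0.48445866 -0.18786822] 227
white top 104 315.63461538461536 160.46153846153845 [ 0.48355056 -0.18779003  0.172     ]
(0.2, -0.55) [0.33670493 0.3519066  0.35604485]
(0.3, -0.4) [0.15686751 0.16710682 0.16842679]
(0.4, -0.3) [0.12878391 0.22305557 0.22447982]
(0.52, -0.3) [0.13221014 0.22449343 0.22530511]
```

```bash
python3 - <<'E'
from h import *
K=np.array([.484,-.1875])
for n in("scene","side"):
    c=ctrl.camera(n);X=cloud(c)
    d=X[...,:2]-K;r=np.hypot(d[...,0],d[...,1]);a=np.degrees(np.arctan2(d[...,1],d[...,0]))
    for lo,hi in((.13,.15),(.15,.2),(.2,.4)):
        s=(X[...,2]>lo)&(X[...,2]<hi)&(r>.028)&(r<.17)
        h,_=np.histogram(a[s],bins=12,range=(-180,180))
        m=[round(float(r[s&(a>=-180+30*i)&(a<-150+30*i)].min()),3) if h[i]>3 else 0 for i in range(12)]
        print(n,lo,h,m)
    col=c["color"].astype(int)
    g=(r<.06)&(X[...,2]>.09)&(X[...,2]<.135)&(col[...,2]>col[...,0]+40)
    k,l,st,ce=cv2.connectedComponentsWithStats(g.astype(np.uint8))
    for i in range(1,k):
        if st[i,4]>4:
            p=onz(c,*ce[i],.116)[:2]-K;print("blue",st[i,4],ce[i].round(),"ang",np.degrees(np.arctan2(p[1],p[0])).round(),np.hypot(*p).round(3))
# spout beaker: whitish bottom in scene crop at (215,325)/3.3+offset
    if n=="scene":print("beaker",onz(c,245+215/3.3,170+325/3.3,.002))
    else:print("beaker",onz(c,250+195/2.2,145+193/2.2,.002))
E
```

```text
scene 0.13 [ 0  0  0  0  0 98  0 78  0  0  0  0] [0, 0, 0, 0, 0, 0.029, 0, 0.146, 0, 0, 0, 0]
scene 0.15 [  0   0   0   0   0   0   0 540  18   0   0   0] [0, 0, 0, 0, 0, 0, 0, 0.137, 0.16, 0, 0, 0]
scene 0.2 [  0   0   0   0   0   0   0 365  11   0   0   0] [0, 0, 0, 0, 0, 0, 0, 0.139, 0.16, 0, 0, 0]
blue 18 [341. 210.] ang -22.0 0.041
blue 28 [342. 221.] ang -93.0 0.042
blue 21 [332. 224.] ang -127.0 0.041
beaker [ 0.44320462 -0.17827947  0.002     ]
side 0.13 [  0   0   0   0   0 146   0  13   0   0   0   0] [0, 0, 0, 0, 0, 0.03, 0, 0.154, 0, 0, 0, 0]
side 0.15 [ 0  0  0  0  0  0  0 64  9  0  0  0] [0, 0, 0, 0, 0, 0, 0, 0.152, 0.165, 0, 0, 0]
side 0.2 [  0   0   0   0   0   0   0 251   3   0   0   0] [0, 0, 0, 0, 0, 0, 0, 0.147, 0, 0, 0, 0]
blue 27 [330. 175.] ang -132.0 0.042
blue 43 [295. 182.] ang -17.0 0.04
blue 53 [294. 191.] ang 20.0 0.043
blue 55 [303. 198.] ang 56.0 0.044
beaker [ 0.44152899 -0.17809931  0.002     ]
```

The crop confirms it: the spout beaker, at about (0.442,-0.178), is empty and is beaker_a. The waiting beakers hold one and two tablets. Carousel tablets sit at about -129, -93, -20, 18 and 56°, and the spout is at about 167°, so I expect drops around notches 2, 3, 5 and 6.

The knob axis is at (0.484,-0.1875). I'll move over it now.

Call:
servo_tool --commands '[[[36, -20, 0], 0, 85], [[36, -20, 0], 0, 85], [[36, -20, 0], 0, 85], [[36, -20, 0], 0, 85], [[36, -20, 0], 0, 85], [[36, -20, 0], 0, 85], [[36, -20, 0], 0, 85], [[36, -20, 0], 0, 85], [[36, -20, 0], 0, 85], [[36, -20, 0], 0, 85], [[0, 0, 0], -0.17, 85], [[0, 0, 0], -0.17, 85], [[0, 0, 0], -0.17, 85], [[0, 0, 0], -0.17, 85], [[0, 0, 0], -0.17, 85], [[0, 0, 0], -0.17, 85], [[0, 0, 0], -0.17, 85], [[0, 0, 0], -0.17, 85], [[0, 0, 0], -0.17, 85], [[0, 0, 0], -0.17, 85]]'

```text
time_s: 2.9
eef_pos: [0.4835, -0.1909, 0.2534]
eef_rot: [0.0, 0.482, 0.876, -0.0]
wrist_force: [0.1, -0.2, 0.3]
opening: 0.993
grasp_force: 0.0
```

Call:
servo_tool --commands '[[[0, 0, 0], -0.17, 85], [[0, 0, 0], -0.17, 85], [[0, 0, 0], -0.17, 85], [[0, 0, 0], -0.17, 85], [[0, 0, 0], -0.17, 85], [[0, 0, 0], -0.17, 85], [[0, 0, 0], -0.17, 85], [[0, 0, 0], 0, 85]]'

```text
time_s: 3.9
eef_pos: [0.4835, -0.1909, 0.2533]
eef_rot: [0.0, -0.088, 0.996, -0.0]
wrist_force: [-0.0, -0.3, -0.2]
opening: 0.99
grasp_force: 0.0
```

```bash
cat >> h.py <<'E'
def err(K=(.484,-.1875,.164)):
    o,R=pose();print("t",o["time_s"],"pos",o["eef_pos"].round(4),"q6",o["q"][5].round(3),"yaw",np.degrees(np.arctan2(R[1,1],R[0,1])).round(1),"tool shift mm",(R.T@(np.array(K)-o["eef_pos"])*1e3).round(1),"op",o["opening"],"F",o["wrist_force"].round(1),o["torque"].round(2),o["grasp_force"]);return o
E
python3 - <<'E'
from h import *
err()
c=ctrl.camera("wrist");save("d.png",c)
X=cloud(c);s=(X[...,2]>.168)&(X[...,2]<.178)&(np.hypot(X[...,0]-.484,X[...,1]+.1875)<.035)
print(s.sum());
if s.any(): print(cv2.minEnclosingCircle(X[s][:,:2].astype(np.float32)),X[s].mean(0))
E
```

```text
t 3.9 pos [ 0.4835 -0.1909  0.2533] q6 -2.352 yaw 100.1 tool shift mm [-1.   3.3 89.3] op 0.9901656046808773 F [-0.  -0.3 -0.2] [ 0.   -0.03 -0.04] 0.0
3413
((0.4824911952018738, -0.1898416131734848), 0.021850086748600006) [ 0.48094744 -0.19014586  0.17220936]
```

View pics/d.png

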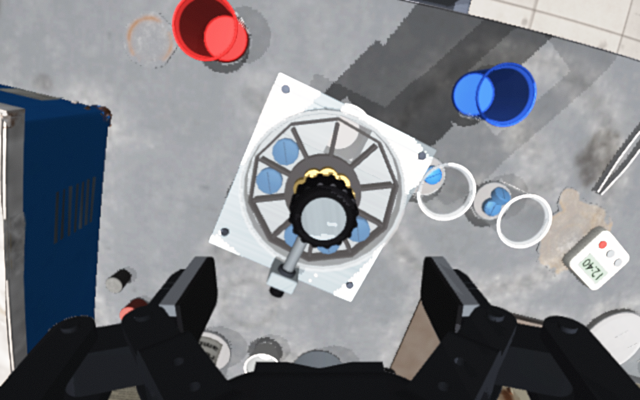

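The wrist view shows the knob at (325,218), carousel tablets at (287,150), (269,181), (295,235) and (360,230), and the hole at about (345,135). The first tablet is two pockets away from it. Next I'll descend and grip.

Call:
servo_tool --commands '[[[0, 2, 0], 0, 85], [[0, 0, 30], 0, 85], [[0, 0, 30], 0, 85], [[0, 0, 20], 0, 85], [[0, 0, 9], 0, 85], [[0, 0, 0], 0, 60], [[0, 0, 0], 0, 48], [[0, 0, 0], 0, 48], [[0, 0, 0], 0, 30], [[0, 0, 0], 0, 30], [[0, 0, 0], 0, 30], [[0, 0, 0], 0, 30], [[0, 0, 0], 0, 30]]'

```text
time_s: 5.58
eef_pos: [0.4834, -0.1882, 0.1655]
eef_rot: [0.0, -0.089, 0.996, 0.0]
wrist_force: [-2.8, 5.7, 3.4]
opening: 0.485
grasp_force: 60.2
```

```bash
cat >> h.py <<'E'
def count(tag,K=np.array([.483,-.188]),B=np.array([.4425,-.178])):
    for n in("scene","side"):
        c=ctrl.camera(n);X=cloud(c);col=c["color"].astype(int)
        blue=(col[...,2]>col[...,0]+40)
        o=np.array([onz(c,0,0,0)])
        k,l,st,ce=cv2.connectedComponentsWithStats(blue.astype(np.uint8))
        for i in range(1,k):
            if st[i,4]<5: continue
            p=onz(c,*ce[i],.116)[:2]-K; b=onz(c,*ce[i],.008)[:2]-B
            if np.hypot(*b)<.035 and n=="scene" : print(n,"BEAKER px",ce[i].round(),"area",st[i,4],"off",b.round(3))
            elif np.hypot(*p)<.06: print(n,"deck",st[i,4],ce[i].round(),"ang",np.degrees(np.arctan2(p[1],p[0])).round(),np.hypot(*p).round(3))
        save(f"{tag}_{n}.png",c)
E
python3 - <<'E'
from h import *
err();count("n0")
E
```

```text
t 5.575 pos [ 0.4834 -0.1882  0.1655] q6 -2.351 yaw 100.2 tool shift mm [-0.7  0.5  1.5] op 0.4849732455313382 F [-2.8  5.7  3.4] [0.78 0.32 0.19] 60.192591547966
scene deck 15 [341. 210.] ang -20.0 0.043
scene deck 26 [342. 221.] ang -92.0 0.042
scene deck 27 [331. 224.] ang -129.0 0.041
side deck 27 [330. 175.] ang -131.0 0.041
side deck 38 [295. 182.] ang -15.0 0.041
side deck 53 [294. 191.] ang 21.0 0.044
side deck 54 [303. 198.] ang 55.0 0.044
```

Call:
servo_tool --commands '[[[0, 0, 0], 0.157, 30], [[0, 0, 0], 0.157, 30], [[0, 0, 0], 0.157, 30], [[0, 0, 0], 0.157, 30], [[0, 0, 0], 0, 30], [[0, 0, 0], 0, 30]]'

```text
time_s: 6.42
eef_pos: [0.4834, -0.1881, 0.1655]
eef_rot: [0.0, 0.223, 0.975, 0.001]
wrist_force: [-3.2, 6.2, 10.6]
opening: 0.482
grasp_force: 60.3
```

```bash
python3 - <<'E'
from h import *
err();count("n1")
E
```

```text
t 6.425 pos [ 0.4834 -0.1881  0.1655] q6 -1.723 yaw 64.3 tool shift mm [-0.3  0.8  1.5] op 0.48218774256480146 F [-3.2  6.2 10.6] [0.89 0.66 0.09] 60.34721553325653
scene deck 20 [341. 209.] ang -18.0 0.043
scene deck 24 [346. 215.] ang -54.0 0.043
scene deck 25 [320. 224.] ang -160.0 0.041
scene deck 25 [332. 224.] ang -127.0 0.042
side deck 27 [330. 175.] ang -131.0 0.041
side deck 14 [301. 175.] ang -50.0 0.044
side deck 43 [338. 181.] ang -166.0 0.041
side deck 37 [295. 183.] ang -14.0 0.042
side deck 49 [294. 192.] ang 22.0 0.045
```

The carousel advanced one notch and nothing dropped, as expected. I'll turn the second notch.

Call:
servo_tool --commands '[[[0, 0, 0], 0.157, 30], [[0, 0, 0], 0.157, 30], [[0, 0, 0], 0.157, 30], [[0, 0, 0], 0.157, 30], [[0, 0, 0], 0, 30], [[0, 0, 0], 0, 30], [[0, 0, 0], 0, 30]]'

```text
time_s: 7.4
eef_pos: [0.4835, -0.1881, 0.1655]
eef_rot: [-0.0, 0.513, 0.858, 0.001]
wrist_force: [-4.1, 6.3, 9.7]
opening: 0.486
grasp_force: 60.6
```

```bash
python3 - <<'E'
from h import *
err();count("n2")
c=cv2.imread("pics/n2_scene.png");cv2.imwrite("pics/e.png",cv2.resize(c[170:290,245:395],None,fx=4,fy=4,interpolation=cv2.INTER_CUBIC))
E
```

```text
t 7.4 pos [ 0.4835 -0.1881  0.1655] q6 -1.095 yaw 28.3 tool shift mm [0.3 0.8 1.5] op 0.4855839857915625 F [-4.1  6.3  9.7] [0.93 0.62 0.11] 60.56334614753723
scene deck 20 [341. 209.] ang -18.0 0.043
scene deck 25 [346. 215.] ang -53.0 0.043
scene deck 27 [342. 221.] ang -91.0 0.043
scene deck 25 [320. 224.] ang -160.0 0.041
scene BEAKER px [309. 266.] area 38 off [0.001 0.003]
side deck 44 [338. 181.] ang -166.0 0.041
side deck 36 [295. 183.] ang -14.0 0.042
```

View pics/e.png

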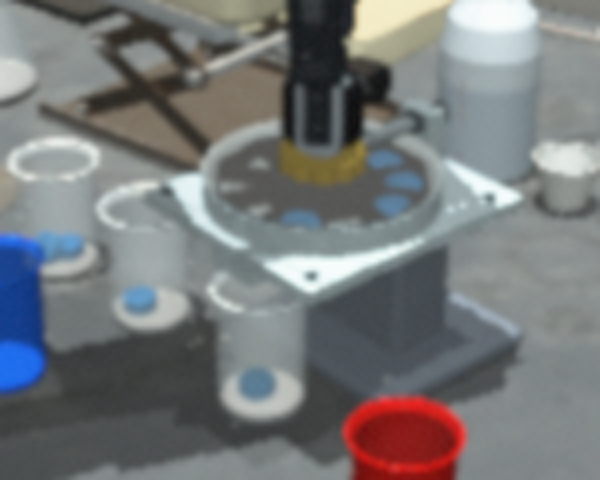

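The first tablet is in the spout beaker at crop (257,382), with four left on the carousel. Third notch next.

Call:
servo_tool --commands '[[[0, 0, 0], 0.157, 30], [[0, 0, 0], 0.157, 30], [[0, 0, 0], 0.157, 30], [[0, 0, 0], 0.157, 30], [[0, 0, 0], 0, 30], [[0, 0, 0], 0, 30], [[0, 0, 0], 0, 30]]'

```text
time_s: 8.38
eef_pos: [0.4835, -0.1881, 0.1656]
eef_rot: [-0.0, 0.753, 0.658, 0.001]
wrist_force: [-2.6, 6.1, 10.2]
opening: 0.487
grasp_force: 60.7
```

```bash
python3 - <<'E'
from h import *
err();count("n3")
E
```

```text
t 8.375 pos [ 0.4835 -0.1881  0.1656] q6 -0.467 yaw -7.7 tool shift mm [0.6 0.4 1.6] op 0.48728791046267794 F [-2.6  6.1 10.2] [0.92 0.5  0.17] 60.65764546394348
scene deck 25 [346. 215.] ang -54.0 0.043
scene deck 28 [342. 221.] ang -91.0 0.043
scene deck 24 [332. 224.] ang -126.0 0.042
scene BEAKER px [308. 263.] area 76 off [0.008 0.009]
side deck 8 [301. 176.] ang -48.0 0.043
side deck 11 [332. 175.] ang -136.0 0.041
```

Two are in the beaker and three on the carousel. The next pocket is empty.

Call:
servo_tool --commands '[[[0, 0, 0], 0.157, 30], [[0, 0, 0], 0.157, 30], [[0, 0, 0], 0.157, 30], [[0, 0, 0], 0.157, 30], [[0, 0, 0], 0, 30], [[0, 0, 0], 0, 30], [[0, 0, 0], 0, 30]]'

```text
time_s: 9.35
eef_pos: [0.4835, -0.1881, 0.1655]
eef_rot: [-0.0, 0.919, 0.393, 0.001]
wrist_force: [-2.7, 5.7, 9.8]
opening: 0.491
grasp_force: 60.4
```

```bash
python3 - <<'E'
from h import *
err();count("n4")
E
```

```text
t 9.35 pos [ 0.4835 -0.1881  0.1655] q6 0.161 yaw -43.7 tool shift mm [ 0.7 -0.   1.5] op 0.4912857068741162 F [-2.7  5.7  9.8] [0.94 0.47 0.18] 60.422444343566895
scene deck 28 [342. 221.] ang -91.0 0.043
scene deck 24 [320. 224.] ang -160.0 0.041
scene deck 24 [332. 224.] ang -126.0 0.042
scene BEAKER px [308. 263.] area 76 off [0.008 0.009]
side deck 45 [337. 181.] ang -166.0 0.041
```

Call:
servo_tool --commands '[[[0, 0, 0], 0.157, 30], [[0, 0, 0], 0.157, 30], [[0, 0, 0], 0.157, 30], [[0, 0, 0], 0.157, 30], [[0, 0, 0], 0, 30], [[0, 0, 0], 0, 30], [[0, 0, 0], 0, 30]]'

```text
time_s: 10.32
eef_pos: [0.4835, -0.1881, 0.1655]
eef_rot: [-0.0, 0.996, 0.09, 0.0]
wrist_force: [-3.2, 6.7, 9.7]
opening: 0.484
grasp_force: 60.5
```

```bash
python3 - <<'E'
from h import *
err();count("n5")
E
```

```text
t 10.325 pos [ 0.4835 -0.1881  0.1655] q6 0.789 yaw -79.7 tool shift mm [ 0.6 -0.5  1.5] op 0.48386397317192226 F [-3.2  6.7  9.7] [0.95 0.49 0.19] 60.45452177524567
scene deck 24 [320. 224.] ang -160.0 0.041
scene deck 24 [332. 224.] ang -126.0 0.042
scene BEAKER px [308. 261.] area 111 off [0.014 0.015]
side deck 28 [330. 175.] ang -130.0 0.041
side deck 45 [337. 181.] ang -166.0 0.041
```

Three are in the beaker and two on the carousel. One more notch should drop the fourth.

Call:
servo_tool --commands '[[[0, 0, 0], 0.157, 30], [[0, 0, 0], 0.157, 30], [[0, 0, 0], 0.157, 30], [[0, 0, 0], 0.157, 30], [[0, 0, 0], 0, 30], [[0, 0, 0], 0, 30], [[0, 0, 0], 0, 30]]'

```text
time_s: 11.3
eef_pos: [0.4835, -0.1881, 0.1655]
eef_rot: [-0.001, 0.975, -0.222, 0.0]
wrist_force: [-1.8, 6.4, 9.4]
opening: 0.483
grasp_force: 60.5
```

```bash
python3 - <<'E'
from h import *
err();count("n6")
c=cv2.imread("pics/n6_scene.png");cv2.imwrite("pics/f.png",cv2.resize(c[170:290,245:395],None,fx=4,fy=4,interpolation=cv2.INTER_CUBIC))
E
```

```text
t 11.3 pos [ 0.4835 -0.1881  0.1655] q6 1.417 yaw -115.6 tool shift mm [ 0.2 -0.8  1.5] op 0.48254779136030823 F [-1.8  6.4  9.4] [0.89 0.39 0.21] 60.52291989326477
scene deck 24 [320. 224.] ang -160.0 0.041
scene BEAKER px [308. 259.] area 141 off [0.02  0.019]
side deck 46 [337. 181.] ang -166.0 0.041
```

View pics/f.png

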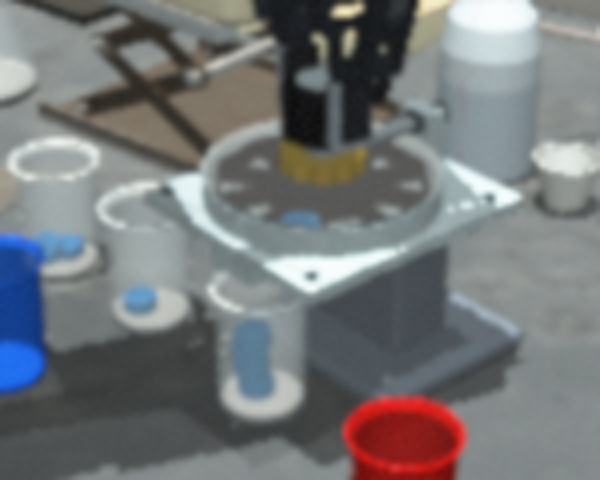

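The four tablets are stacked in the beaker at crop (255,360), and one remains on the carousel at (300,218). I'll release the knob and retreat.

Call:
servo_tool --commands '[[[0, 0, 0], 0, 60], [[0, 0, 0], 0, 75], [[0, 0, 0], 0, 85], [[0, 0, 0], 0, 85], [[0, 0, -15], 0, 85], [[0, 0, -30], 0, 85], [[0, 0, -40], 0, 85], [[0, 0, -20], 0, 85], [[0, 0, 0], 0, 85], [[0, 0, 0], 0, 85]]'

```text
time_s: 12.65
eef_pos: [0.4828, -0.1887, 0.2687]
eef_rot: [-0.0, 0.975, -0.222, -0.0]
wrist_force: [0.4, 0.6, -1.2]
opening: 0.99
grasp_force: 0.0
```

```bash
python3 - <<'E'
from h import *
err();count("n7")
save("w7.png",ctrl.camera("wrist"))
E
```

```text
t 12.65 pos [ 0.4828 -0.1887  0.2687] q6 1.417 yaw -115.7 tool shift mm [  0.7  -1.6 104.7] op 0.990289750064005 F [ 0.4  0.6 -1.2] [-0.01  0.   -0.01] 0.0
scene deck 24 [320. 224.] ang -160.0 0.041
scene BEAKER px [308. 259.] area 141 off [0.02  0.019]
side deck 39 [337. 181.] ang -164.0 0.041
```

View pics/w7.png

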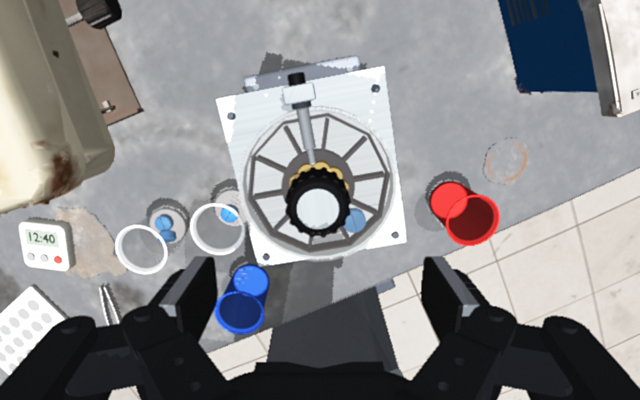

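The wrist view shows the gripper clear of the knob, the last tablet still in its pocket at (355,220), and the beakers undisturbed. The carousel stayed in its notch after release.

```bash
python3 -c "
from bench import ctrl
print(ctrl.hand_in())"
```

```text
the job is handed in; nothing more can be done
None
```

The job is handed in: the beaker under the spout holds exactly four tablets, the fifth is still in the carousel, the knob is seated in a notch, and no beaker was moved.

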